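# Weigh out a portion of shortbread squares on a dial scale

## Robot

A 6-joint arm with a two-finger parallel gripper is mounted at the origin on the work surface. World frame = base frame: x ahead of the robot, y to its left, z up, the work surface at z = 0. Lengths are in m, angles in rad, forces in N, time in s.
With the tool pointing down it reaches from about 0.35 to 0.775 m from the base axis. Payload 7.3 kg.
Tool frame: the origin (TCP) lies at the very end of the fingers, on their centre line; the grasp point (between the pads) lies 19 mm behind it; z points along the fingers, y is the line along which they close (so a half turn about z gives the same grasp; the last joint's range is limited). The gripper opens to 92 mm and grips with 3 to 60 N. Pads are 19 mm wide; open, the fingers measure 130 mm over their backs; the gripper's body (75 mm by 190 mm) begins 47 mm behind the grasp point.
Start: joints at [-1.448, 0.342, 1.524, -0, 1.275, -0.146], TCP at [0.139, -0.506, 0.227] pointing down, gripper open.
Joint ranges: [-2.53, 2.53], [-0.77, 2.02], [0.04, 2.7], [-1, 4.14], [0.28, 2.66], [-3.11, 3.11]. Speed limits (rad/s): [2.57, 2.57, 3.14, 3.14, 3.14, 3.14].

## Interface

Orientations are given as a unit quaternion [w, x, y, z].
In Python, from workcell import r, vision gives the robot as it stands.
- The arm moves only by the tool drive_tool, never from a script. Its argument "commands" is one flat list of numbers, 7 for each row, row after row: the opening, from 0 (shut) to 1 (fully open), then the shift along the tool's x, y, z in units of 40 mm (1.0 is 40 mm), then the turn, a rotation vector about the tool's x, y, z in units of 6 degrees (1.0 is 6 degrees). In form: [hand, tx, ty, tz, ax, ay, az, hand, tx, ty, tz, ax, ay, az, ...]. A call has 1 to 8 rows; each row is the pose to reach, as a shift and turn from the pose commanded when the call began, along the tool's axes at that moment; what a row does not reach only later rows make up. A row lasts 1/12 s, in which the tool goes at most 41.7 mm and 7.16 degrees, less where a joint would pass 70% of its speed; a pose out of reach is approached as far as the arm can. A call with a gripper value outside its range is refused whole. The fingers move at their own pace and stop on an object; "force" is the grip in N (left out, the last holds). Time passes only in rows, so rows that repeat a pose let the fingers close. It gives the time, the measured TCP pose, the force, the opening and the grip force at its end, in the units of the state.
- r.get_state(): the state, without advancing time (a new reading comes with each control period).
- vision.get_image(name): name is "side" or "top"; returns (picture, depth): 384x512x3 uint8, red, green, blue; 384x512 float32, m along the optical axis (not along the pixel's ray), 0 where there is no reading.
- vision.get_calibration(name): a dict with "intrinsics" (3x3 intrinsics, pixels), "R" (3x3) and "t" (3): a world point X has camera coordinates R X + t. Camera axes: x right, y down, z forward; pixel columns grow to the right and rows downward; lengths in m; the calibration is good to about 2 mm. A picture is of the moment at which its call begins. get_calibration takes no time and is no camera call.
- r.finish_job(): hands the job in; it is judged then, once.
The state is a dict: "clock": time; "qpos": joint angles; "dq": joint speeds; "joint_efforts": joint torques, N m; "eef_pos": TCP position; "ee_rot": TCP orientation; "force": force on the tool from outside, world axes, zero at the start; "torque": the same for the moment, N m; "finger_gap": finger opening in m; "grip_force": force on a finger pad.
Only numpy, scipy, OpenCV 4.12 (cv2) and the standard library are available. Lean on these libraries where they do the work, as an engineer would, in place of code of your own. Each camera call takes 0.05 s, during which the arm holds its last target. There are 200 camera calls.

## Task

Zero the kitchen scale with its knob so that the dial's red mark lies under the needle, then slide shortbread squares one at a time off the baking sheet's rimless edge into the scale pan, until the needle rests in the green sector; leave the other squares lying on the sheet. The squares sit tight against the rim and break if pinched or pressed hard (above 12 N), so draw each one out with a light fingertip on its top; do not lean on the pan and do not disturb the other things.

Things in the scene. Friction and masses are not known exactly. Their poses are not given: they have to be found in the camera images.
- sheet: aluminium baking sheet on a thick chopping block, one fixed unit; origin on the table under its centre. Sheet 320 mm in x, 165 mm in y, flat upper face 80 mm above the table. Rim 14 mm high, 3 mm thick at the back (+y) and both x ends; its -y edge (82.5 mm from the origin) is rimless, to slide things off, and overhangs the block
- edge_mid (a point): middle of the sheet's rimless edge, on its upper face. The sheet overhangs the block here by 26 mm and covers the nearest 5 to 15 mm of the scale's pan
- square1: golden shortbread square, 48.5 x 48.5 mm, 8 to 16 mm thick (hand-rolled, each differs), 10 to 25 g. Origin: centre of its underside; sides along the sheet's x, y. The five start in a row 1 mm from the back rim, 1.5 mm apart: only top and front are free. Friction 0.35 on metal, more under a fingertip; pressed, it and the sheet yield 1 mm per 5 N. Breaks if fingers press or pinch it above 12 N
- square2: golden shortbread square, 48.5 x 48.5 mm, 8 to 16 mm thick (hand-rolled, each differs), 10 to 25 g. Origin: centre of its underside; sides along the sheet's x, y. The five start in a row 1 mm from the back rim, 1.5 mm apart: only top and front are free. Friction 0.35 on metal, more under a fingertip; pressed, it and the sheet yield 1 mm per 5 N. Breaks if fingers press or pinch it above 12 N
- square3: golden shortbread square, 48.5 x 48.5 mm, 8 to 16 mm thick (hand-rolled, each differs), 10 to 25 g. Origin: centre of its underside; sides along the sheet's x, y. The five start in a row 1 mm from the back rim, 1.5 mm apart: only top and front are free. Friction 0.35 on metal, more under a fingertip; pressed, it and the sheet yield 1 mm per 5 N. Breaks if fingers press or pinch it above 12 N
- square4: golden shortbread square, 48.5 x 48.5 mm, 8 to 16 mm thick (hand-rolled, each differs), 10 to 25 g. Origin: centre of its underside; sides along the sheet's x, y. The five start in a row 1 mm from the back rim, 1.5 mm apart: only top and front are free. Friction 0.35 on metal, more under a fingertip; pressed, it and the sheet yield 1 mm per 5 N. Breaks if fingers press or pinch it above 12 N
- square5: golden shortbread square, 48.5 x 48.5 mm, 8 to 16 mm thick (hand-rolled, each differs), 10 to 25 g. Origin: centre of its underside; sides along the sheet's x, y. The five start in a row 1 mm from the back rim, 1.5 mm apart: only top and front are free. Friction 0.35 on metal, more under a fingertip; pressed, it and the sheet yield 1 mm per 5 N. Breaks if fingers press or pinch it above 12 N
- scale: cream dial scale beside the sheet's rimless edge, fixed; origin on the table under the pan's centre, axes within 0.04 rad of the sheet's. Dial end: 46 mm high, 165 mm wide, 84 to 212 mm along -y. Dial faces up, centre x +22 y -150 mm, bezel 100 mm across, 9 mm high: white card, tick per 5 g, 150 g clockwise, red zero mark, green sector 45 to 72 g
- pan_in (a point): centre of the pan's floor, axes as the scale's. Square steel pan 164 mm wide, rim 3 mm thick and 8 mm above the floor. Empty floor 56 mm above the table, 24 mm below the sheet's face; sinks on a soft spring by 0.082 mm per gram to a stop at about 150 g
- needle (a joint): black needle, rad, growing clockwise from above: 0 with an empty pan (points to the scale's -x), 0.0349 per gram on the pan. With the dial zeroed the green sector spans 1.571 to 2.513. Swings for about half a second after a load drops
- knob (a joint): zero knob, rad, growing clockwise from above, travel +-1.4, stays where left (friction 0.04 N m). Turns the dial card half as far, same sense; at 0 the red mark is under the unloaded needle. Starts at 0.5 to 1.15
- knob_top (a point): centre of the zero knob's top, 75 mm above the table, at x -55 y -150 mm on the scale. Black ribbed upright cylinder, 25 mm across, 26 mm high, on a 3 mm collar on the 46 mm high dial end. 14 mm free to the bezel (its +x), 55 mm free to the pan (its +y)
- cutter: bystander: round steel biscuit cutter standing on the sheet near its +x end, 52 mm across, 33 mm high; loose. Origin: centre of its underside
- walnut_bowl: bystander: white bowl of walnuts, 170 mm across, 85 mm high, origin centre of its underside
- sugar_jar: bystander: clip-top jar of sugar, 94 mm across, 120 mm high, origin centre of its underside
- rolling_pin: bystander: wooden rolling pin lying along its x, 420 mm long, 56 mm thick, origin under its middle
- whisk: bystander: steel whisk lying along its x, 280 mm long, 60 mm high at the wires (+x), origin on the table where the wires begin
- cinnamon: bystander: bundle of five cinnamon sticks lying along its x, 95 mm long, 42 mm wide, 25 mm high, origin under its middle
- wooden_spoon: bystander: wooden spoon lying along its x, about 260 mm long, origin under its middle
Mind the look-alikes: they are no part of the job. What is shaped like the square3 but turquoise is not meant.

How it is judged:
By the outcome, as a careful person would: the job done as asked, in the order asked, and still so for the second after the job is handed in, with the robot touching nothing.
It also fails if it takes over 72 s, if anything falls off the work surface, if the arm or the gripper's body presses on something with over 40 N, if the wrist force passes 120 N, or if a joint passes its speed limit or range.

## Working session

There is one attempt and no reset: what is moved stays moved. The work goes in short steps, Python scripts to look and compute and a tool call to move; the robot and the scene stay as the last step left them, time stands still between calls to the robot, and variables do not carry over. Pictures are saved under pics/ and viewed, at most 10 in all, crops included, and the job is handed in when it is done.

Besides the shell and the picture viewer there is one more tool, called by a JSON object that holds its "method" and its "body". drive_tool: Moves the arm, as the interface text tells. Its arguments: {"type":"object","properties":{"commands":{"type":"array","items":{"type":"number"}},"force":{"type":"number"}},"required":["commands"]}

```bash
mkdir -p pics
cat > h.py <<'E'
import numpy as np,cv2
from workcell import r,vision
def cal(n):
    c=vision.get_calibration(n);return np.array(c["intrinsics"]),np.array(c["R"]),np.array(c["t"])
def ray(n,u,v,z):
    K,R,t=cal(n);d=R.T@np.linalg.solve(K,[u,v,1.]);C=-R.T@t;return C+d*(z-C[2])/d[2]
def cloud(n,dep):
    K,R,t=cal(n);v,u=np.mgrid[:dep.shape[0],:dep.shape[1]]
    P=np.stack([(u-K[0,2])/K[0,0]*dep,(v-K[1,2])/K[1,1]*dep,dep],-1);return (P-t)@R
def proj(n,X):
    K,R,t=cal(n);p=K@(R@np.array(X)+t);return p[:2]/p[2]
E
python3 - <<'E'
from h import *
for n in("top","side"):
    im,d=vision.get_image(n);np.savez(n+"0.npz",im=im,d=d)
    cv2.imwrite(f"pics/{n}0.png",cv2.resize(im[:,:,::-1],(800,600),interpolation=cv2.INTER_CUBIC))
    K,R,t=cal(n);print(n,K[0,0],-R.T@t,R[2])
print(r.get_state())
E
```

```text
top 370.46283239302625 [0.37976988 0.0780265  1.27201546] [ 0.10877536 -0.0073606  -0.99403911]
side 402.37179273810204 [0.18250805 1.18796462 0.78460901] [ 0.23182963 -0.81173854 -0.5360369 ]
{'clock': 0.1, 'qpos': array([-1.44798167e+00,  3.42621533e-01,  1.52493399e+00, -2.01544913e-05,
        1.27540388e+00, -1.45993813e-01]), 'dq': array([ 8.06466321e-04, -9.18641865e-05, -2.09656924e-03,  6.13601561e-04,
        2.16336116e-04, -1.97929216e-03]), 'joint_efforts': array([ 1.40891891e-03, -4.32004273e+01, -2.44694871e+01,  7.18338741e-02,
        5.25988417e-02, -4.08550659e-05]), 'eef_pos': array([ 0.13940363, -0.5057684 ,  0.22612646]), 'ee_rot': array([-6.83441944e-04,  9.90980714e-01,  1.34002825e-01, -1.71826143e-06]), 'force': array([-0.60034615,  0.31375377,  0.27574915]), 'torque': array([-0.01395984,  0.01873951,  0.02146847]), 'grip_force': 0.0, 'finger_gap': 0.0918521446886795}
```

View pics/top0.png

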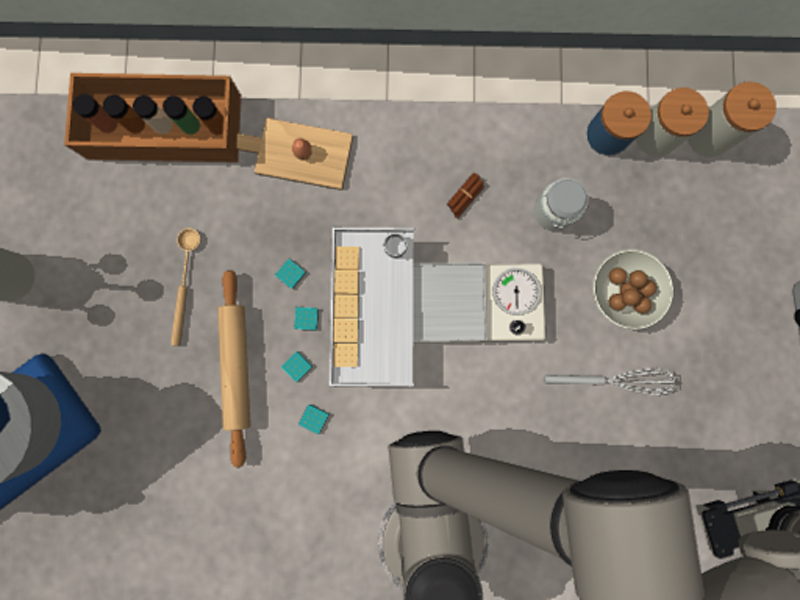

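View pics/side0.png

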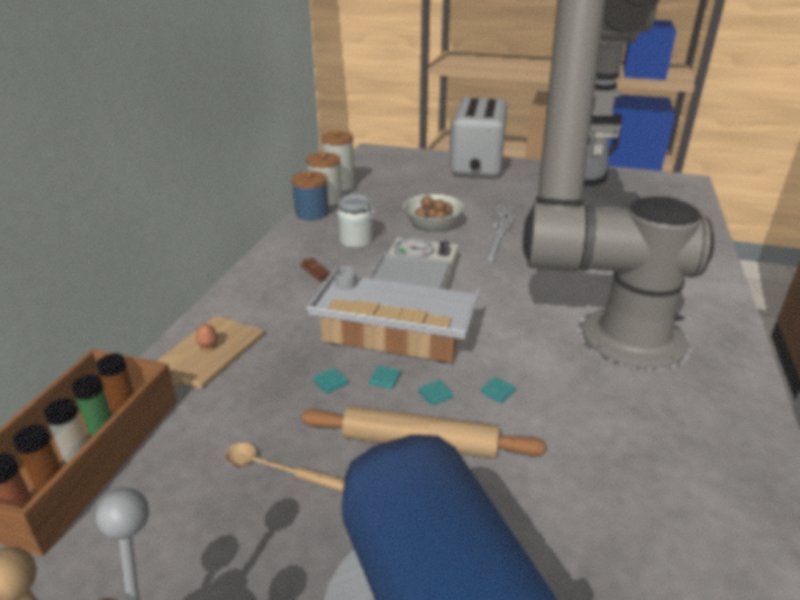

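Top view (800 px scale): five golden squares lie in the tray at (347,258), (346,281), (346,305), (345,330) and (346,355). The look-alikes are four turquoise squares on the table at (290,273), (306,318), (297,366) and (314,419), which I reject by colour. The cutter is at (396,244), the pan at (450,303), the dial at (517,291) and the knob at (517,327).

Run:
```python
from h import *
z=np.load("top0.npz");im,d=z["im"],z["d"];P=cloud("top",d)
hsv=cv2.cvtColor(im,cv2.COLOR_RGB2HSV)
def box(m,zz,n):
    cs,_=cv2.findContours(m.astype(np.uint8),cv2.RETR_EXTERNAL,cv2.CHAIN_APPROX_NONE)
    for c in cs:
        if cv2.contourArea(c)>40:
            p=np.array([ray("top",u,v,zz)[:2] for u,v in c[:,0]],np.float32)
            (cx,cy),s,a=cv2.minAreaRect(p);print(n,cx.round(4) if 0 else round(cx,4),round(cy,4),np.round(s,4),round(a,2))
roi=np.zeros(d.shape,bool);roi[140:252,205:355]=1
g=roi&(hsv[...,0]>8)&(hsv[...,0]<28)&(hsv[...,1]>80)&(hsv[...,2]>150)
g[:,235:]=0
box(g,.092,"gold")
x0=np.where(g.any(1))[0];print("rows",x0.min(),x0.max())
hh=P[...,2]
print("squares z at pixels:")
for u,v in((347,258),(346,281),(346,305),(345,330),(346,355)):
    U,V=int(u/1.5625),int(v/1.5625);w=hh[V-4:V+5,U-4:U+5];print(np.round(P[V,U],4),round(float(np.median(w)),4))
print("sheet z",np.median(hh[190:220,240:258]),"pan",np.median(hh[180:205,275:300]),"dialend",np.median(hh[172:176,345:348]))
sh=roi&(hh>.07)&(hh<.12)&(P[...,1]>0)
box(sh,.085,"tall")
c=roi&(hsv[...,0]>15)&(hsv[...,0]<40)&(hsv[...,1]>15)&(hsv[...,2]>190);c[:,:310]=0
box(c,.046,"cream")
k=roi&(im.max(2)<60)&(hh>.06);k[:,:310]=0
box(k,.075,"knob")
crop=lambda a,b,c,e,s:cv2.resize(im[a:b,c:e,::-1],None,fx=s,fy=s,interpolation=cv2.INTER_CUBIC)
A=crop(140,250,208,352,5);cv2.imwrite("pics/crop1.png",A)
```

```text
gold 0.3898 0.1854 [0.0441 0.0447] 0.97
gold 0.5149 0.1882 [0.194 0.048] 0.41
rows 158 234
squares z at pixels:
[0.5891 0.1878 0.0902] 0.0906
[0.5424 0.1891 0.0974] 0.0966
[0.4914 0.188  0.0931] 0.0925
[0.4402 0.1897 0.0942] 0.0951
[0.3898 0.1857 0.0883] 0.0894
sheet z 0.08048455046304043 pan 0.05655270564645103 dialend 0.04582578831703982
tall 0.4909 0.135 [0.3265 0.169 ] 0.86
cream 0.5102 -0.1722 [0.1598 0.1102] 2.18
```

View pics/crop1.png

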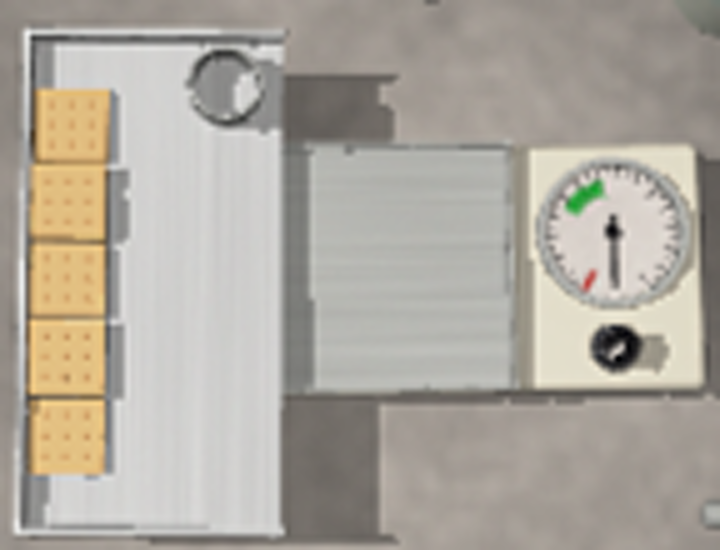

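The crop shows the five golden squares against the back rim, the needle at (612,232)→(613,287), the red mark at (588,281), about 25° clockwise of it, and the knob at (615,347).

```bash
cat >> h.py <<'E'
def dialread(im,c):
    """angles clockwise from world -x of red mark and needle and green, about dial centre c, plane z=.05"""
    hsv=cv2.cvtColor(im,cv2.COLOR_RGB2HSV).astype(int);v,u=np.mgrid[:384,:512]
    K,R,t=cal("top");C=-R.T@t;D=np.linalg.solve(K,np.stack([u.ravel(),v.ravel(),np.ones(u.size)])).T@R
    X=(C+D*((.050-C[2])/D[:,2])[:,None]).reshape(384,512,3)-np.array([*c,.05])
    rr=np.hypot(X[...,0],X[...,1]);H,S,V=hsv[...,0],hsv[...,1],hsv[...,2]
    o={}
    for n,m in dict(red=((H<8)|(H>172))&(S>90)&(rr<.045),green=(H>45)&(H<80)&(S>100)&(rr<.045),needle=(V<95)&(S<90)&(rr>.007)&(rr<.032)).items():
        w=X[m];a=np.arctan2(w[:,1],-w[:,0]);o[n]=(round(float(np.angle(np.exp(1j*a).mean())),3) if len(w) else None,len(w))
    return o
E
python3 - <<'E'
from h import *
z=np.load("top0.npz");im,d=z["im"],z["d"];P=cloud("top",d);hh=P[...,2]
Z=np.zeros(d.shape,bool);Z[140:252,205:355]=1
hsv=cv2.cvtColor(im,cv2.COLOR_RGB2HSV)
def rect(m,n):
    p=P[m][:,:2].astype(np.float32);(a,b),s,an=cv2.minAreaRect(p);print(n,m.sum(),"c",round(a,4),round(b,4),"s",np.round(s,4),"ang",round(an,2),"mean",p.mean(0).round(4),"z",P[m][:,2].mean().round(4))
m=Z&(hh>.076)&(hh<.085)&(np.arange(512)<268);rect(m,"sheet")
m=Z&(hh>.052)&(hh<.068)&(np.arange(512)>262)&(np.arange(512)<311);rect(m,"pan")
q=Z&(np.arange(512)>311)
rect(q&(hh>.040)&(hh<.0495),"dialend")
b=q&(hh>.0505)&(hh<.064)&(np.arange(384)[:,None]<203);rect(b,"bezel")
k=q&(hh>.068)&(np.arange(384)[:,None]>200);rect(k,"knob")
v,u=np.where(k);print(u.min(),u.max(),v.min(),v.max())
# knob by colour
kk=q&(im.max(2)<70)&(np.arange(384)[:,None]>203);v,u=np.where(kk);print("knobcol",len(u),ray("top",u.mean(),v.mean(),.070).round(4))
for uu,vv in((615/5+208,347/5+140),): print("knob eye",ray("top",uu,vv,.075).round(4))
for c in [((614/5+208),(232/5+140))]: D=ray("top",*c,.05);print("dial eye",D.round(4))
print(dialread(im,D[:2]))
# squares split in front edge
g=Z&(hsv[...,0]>8)&(hsv[...,0]<28)&(hsv[...,1]>80)&(hsv[...,2]>150)&(np.arange(512)<235);rect(g,"gold all")
E
```

```text
sheet 3503 c 0.491 0.1316 s [0.3153 0.1624] ang 0.52 mean [0.4857 0.1154] z 0.0805
pan 2225 c 0.5054 -0.0258 s [0.1661 0.1517] ang 0.73 mean [ 0.5041 -0.0266] z 0.0572
dialend 1135 c 0.5587 -0.175 s [0.1344 0.2723] ang 84.74 mean [ 0.5048 -0.1691] z 0.0463
bezel 407 c 0.5859 -0.1736 s [0.1193 0.22  ] ang 81.86 mean [ 0.5335 -0.1703] z 0.0534
knob 61 c 0.4138 -0.0547 s [0.0245 0.273 ] ang 19.52 mean [ 0.4434 -0.1345] z 0.2517
312 352 205 251
knobcol 49 [ 0.4547 -0.1686  0.07  ]
knob eye [ 0.4525 -0.1674  0.075 ]
dial eye [ 0.5306 -0.1722  0.05  ]
{'red': (0.538, 5), 'green': (2.434, 20), 'needle': (2.658, 3)}
gold all 1132 c 0.4926 0.1518 s [0.2462 0.1301] ang 4.32 mean [0.4887 0.1871] z 0.0968
```

```bash
cat >> h.py <<'E'
from scipy.spatial.transform import Rotation as Ro
def go(x,y,z,ang):
    s=r.get_state();w,a,b,c=s["ee_rot"];R=Ro.from_quat([a,b,c,w])
    T=Ro.from_matrix(np.array([[np.cos(ang),np.sin(ang),0],[np.sin(ang),-np.cos(ang),0],[0,0,-1]]))
    print("t",(R.inv().apply(np.array([x,y,z])-s["eef_pos"])/.04).round(2),"r",(np.degrees((R.inv()*T).as_rotvec())/6).round(2),"clk",s["clock"])
E
python3 -c "
from h import *
go(.453,-.168,.15,0)"
```

```text
t [ 9.8  -6.06  1.91] r [-0.01  0.    2.57] clk 0.1
```

{"method": "drive_tool", "body": {"commands": [0.54, 9.8, -6.06, 0, 0, 0, 2.57, 0.54, 9.8, -6.06, 0, 0, 0, 2.57, 0.54, 9.8, -6.06, 0, 0, 0, 2.57, 0.54, 9.8, -6.06, 0, 0, 0, 2.57, 0.54, 9.8, -6.06, 0, 0, 0, 2.57, 0.54, 9.8, -6.06, 0, 0, 0, 2.57, 0.54, 9.8, -6.06, 0, 0, 0, 2.57, 0.54, 9.8, -6.06, 0, 0, 0, 2.57], "force": 10}}

```text
clock: 0.77
eef_pos: [0.3645, -0.2628, 0.2266]
ee_rot: [-0.0, 1.0, -0.0, -0.0]
force: [1.0, -1.4, 0.1]
finger_gap: 0.0503
grip_force: 0.0
```

```bash
python3 -c "
from h import *
go(.453,-.168,.1,0)"
```

```text
t [ 2.21 -2.37  3.17] r [-0.    0.   -0.01] clk 0.7667
```

{"method": "drive_tool", "body": {"commands": [0.54, 2.18, -2.34, 1, 0, 0, 0, 0.54, 2.18, -2.34, 2, 0, 0, 0, 0.54, 2.18, -2.34, 3, 0, 0, 0, 0.54, 2.18, -2.34, 3, 0, 0, 0, 0.54, 2.18, -2.34, 3, 0, 0, 0, 0.54, 2.18, -2.34, 3, 0, 0, 0]}}

```text
clock: 1.27
eef_pos: [0.4497, -0.1683, 0.1032]
ee_rot: [-0.002, 1.0, 0.001, -0.003]
force: [0.1, -0.2, -0.3]
finger_gap: 0.0495
grip_force: 0.0
```

Run:
```python
from h import *
go(.453,-.168,.0585,0)
im,d=vision.get_image("side")
p=proj("side",[.453,-.168,.075]);print(p)
u,v=map(int,p);cv2.imwrite("pics/s1.png",cv2.resize(im[v-60:v+40,u-70:u+70,::-1],None,fx=5,fy=5,interpolation=cv2.INTER_CUBIC))
```

```text
t [ 0.09 -0.    1.12] r [-0.04  0.06  0.02] clk 1.2667
[284.05458644 155.70973171]
```

View pics/s1.png

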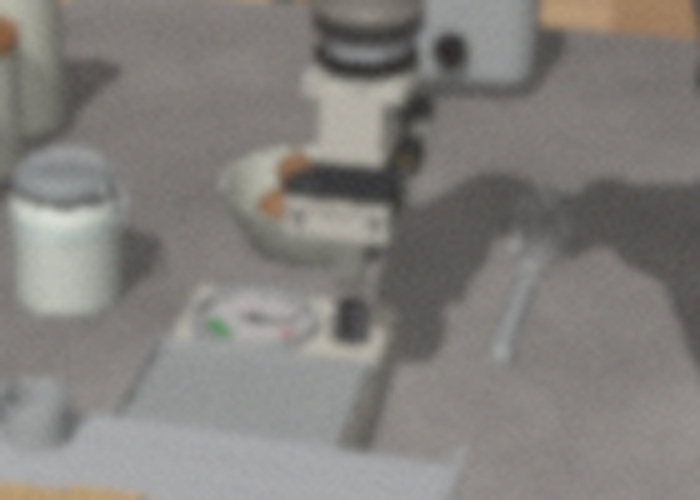

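The side crop shows the fingers above and near the knob, whose top is at (352,300), where it was predicted. I'll check the projected TCP before descending.

```bash
python3 -c "
from h import *
p=r.get_state()['eef_pos'];o=proj('side',[.453,-.168,.075]).astype(int)-[70,60]
for q in (p,p+[0,0,.019],p+[0,0,.07]): print((proj('side',q)-o)*5)
print((proj('side',[.453,-.168,.075])-o)*5)"
```

```text
[355.96893701 267.3658362 ]
[356.99552943 244.64838314]
[359.82046954 182.13531283]
[350.27293219 303.54865853]
```

{"method": "drive_tool", "body": {"commands": [0.54, 0.08, 0, 0.4, 0, 0, 0, 0.54, 0.08, 0, 0.6, 0, 0, 0]}}

```text
clock: 1.48
eef_pos: [0.4546, -0.1722, 0.0833]
ee_rot: [0.001, 1.0, -0.0, 0.001]
force: [0.1, 0.6, -0.5]
finger_gap: 0.0497
grip_force: 0.0
```

{"method": "drive_tool", "body": {"commands": [0.54, 0, 0, 0.2, 0, 0, 0, 0.54, 0, 0, 0.4, 0, 0, 0, 0.54, 0, 0, 0.6, 0, 0, 0, 0.54, 0, 0, 0.6, 0, 0, 0]}}

```text
clock: 1.82
eef_pos: [0.4532, -0.1711, 0.0576]
ee_rot: [-0.0, 1.0, -0.0, -0.001]
force: [-1.0, -0.2, 0.3]
finger_gap: 0.0494
grip_force: 0.0
```

{"method": "drive_tool", "body": {"commands": [0, 0, 0, 0, 0, 0, 0, 0, 0, 0, 0, 0, 0, 0, 0, 0, 0, 0, 0, 0, 0, 0, 0, 0, 0, 0, 0, 0], "force": 8}}

```text
clock: 2.15
eef_pos: [0.4543, -0.1712, 0.0591]
ee_rot: [0.0, 1.0, -0.0, 0.0]
force: [0.8, 0.0, -0.5]
finger_gap: 0.0277
grip_force: 0.0
```

{"method": "drive_tool", "body": {"commands": [0, 0, 0, 0, 0, 0, 0, 0, 0, 0, 0, 0, 0, 0, 0, 0, 0, 0, 0, 0, 0], "force": 12}}

```text
clock: 2.4
eef_pos: [0.4543, -0.1707, 0.0591]
ee_rot: [-0.0, 1.0, -0.0, 0.0]
force: [0.2, 4.5, 3.9]
finger_gap: 0.0244
grip_force: 12.0
```

{"method": "drive_tool", "body": {"commands": [0, 0, -0.05, 0, 0, 0, -1.1, 0, 0, -0.05, 0, 0, 0, -2.2, 0, 0, -0.05, 0, 0, 0, -3.3, 0, 0, -0.05, 0, 0, 0, -4.4, 0, 0, -0.05, 0, 0, 0, -5.5, 0, 0, -0.05, 0, 0, 0, -6.6, 0, 0, -0.05, 0, 0, 0, -7.7, 0, 0, -0.05, 0, 0, 0, -8.8]}}

```text
clock: 3.07
eef_pos: [0.4542, -0.1703, 0.0591]
ee_rot: [0.001, 0.894, 0.447, -0.0]
force: [-1.7, -3.9, 3.5]
finger_gap: 0.0245
grip_force: 12.0
```

{"method": "drive_tool", "body": {"commands": [0, 0, 0, 0, 0, 0, 0, 0, 0, 0, 0, 0, 0, 0]}}

```text
clock: 3.23
eef_pos: [0.4543, -0.1703, 0.0591]
ee_rot: [0.001, 0.896, 0.443, -0.0]
force: [-2.3, -5.7, 3.9]
finger_gap: 0.0242
grip_force: 12.0
```

Run:
```python
from h import *
im,d=vision.get_image("top");print(dialread(im,(.5310,-.1720)))
cv2.imwrite("pics/d1.png",cv2.resize(im[165:215,305:355,::-1],None,fx=11,fy=11,interpolation=cv2.INTER_CUBIC))
```

```text
{'red': (None, 0), 'green': (2.026, 22), 'needle': (-1.039, 103)}
```

View pics/d1.png

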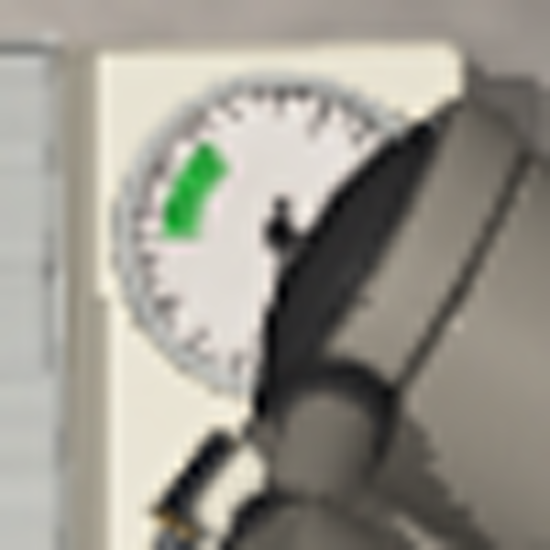

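Green is now at 2.026 rad about the dial centre (lower edge at (180,238), centre (280,232)), but the gripper hides the needle tip and the red mark. I'll release, move off and look again.

{"method": "drive_tool", "body": {"commands": [0.45, 0, 0, 0, 0, 0, 0, 0.45, 0, 0, 0, 0, 0, 0, 0.45, 0, 0, 0, 0, 0, 0, 0.45, 0, 0, -1, 0, 0, 0, 0.45, 0, 0, -2, 0, 0, 0, 0.45, 0, 0, -2.5, 0, 0, 0, 0.45, 0, 0, -2.5, 0, 0, 0]}}

```text
clock: 3.87
eef_pos: [0.4565, -0.1701, 0.1631]
ee_rot: [0.004, 0.896, 0.444, 0.003]
force: [0.7, -0.3, 0.2]
finger_gap: 0.0412
grip_force: 0.0
```

{"method": "drive_tool", "body": {"commands": [0.45, 1, -0.6, -2.5, 0, 0, 0, 0.45, 2, -1.2, -2.5, 0, 0, -1, 0.45, 3, -2, -2.5, 0, 0, -2, 0.45, 4, -2.8, -2.5, 0, 0, -3, 0.45, 4, -2.8, -2.5, 0, 0, -4, 0.45, 4, -2.8, -2.5, 0, 0, -5, 0.45, 4, -2.8, -2.5, 0, 0, -6.2]}}

```text
clock: 4.45
eef_pos: [0.4614, 0.0305, 0.259]
ee_rot: [-0.0, 0.704, 0.71, 0.001]
force: [-0.6, -0.2, -0.5]
finger_gap: 0.0414
grip_force: 0.0
```

Run:
```python
from h import *
im,d=vision.get_image("top");print(dialread(im,(.5310,-.1720)))
for i in range(3):im=np.maximum(im,0)
cv2.imwrite("pics/d2.png",cv2.resize(im[165:220,305:355,::-1],None,fx=10,fy=10,interpolation=cv2.INTER_CUBIC))
print(r.get_state()["eef_pos"],r.get_state()["qpos"])
go(.54,.2,.13,np.pi/2+.01)
```

```text
{'red': (0.077, 4), 'green': (1.992, 25), 'needle': (2.657, 3)}
[0.46129964 0.02865784 0.25836748] [-1.04353406e-01  2.00921092e-01  1.62971614e+00  4.97070002e-04
  1.31135879e+00 -1.20458819e-01]
t [4.25 2.04 3.21] r [-0.   -0.01  0.06] clk 4.5
```

View pics/d2.png

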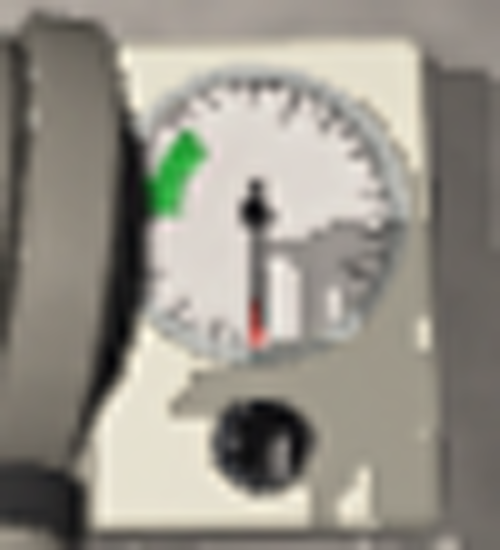

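The dial view shows the needle from (255,210) to (258,300) and the red mark directly under its tip at (257,330). I'll make one sub-pixel check before moving on.

Run:
```python
from h import *
S=np.mean([vision.get_image("top")[0].astype(float) for _ in range(3)],0)
red=np.clip(S[...,0]-S[...,1:].max(2)-25,0,None)[188:204,322:340]
v,u=np.mgrid[188:204,322:340];uc,vc=(red*u).sum()/red.sum(),(red*v).sum()/red.sum();print("red",uc,vc,red.sum())
dk=np.clip(200-S.max(2),0,None)
pts=[]
for y in range(184,202):
    w=dk[y,326:335]-np.minimum(dk[y,326],dk[y,334]);w=np.clip(w,0,None);x=np.arange(326,335);pts.append((y,(w*x).sum()/w.sum(),w.sum()))
print(np.round(pts,2))
```

```text
red 330.125304136253 197.34428223844282 274.0
[[184.   330.14 174.67]
 [185.   329.95 382.33]
 [186.   330.19 500.67]
 [187.   330.17 303.33]
 [188.   330.39 137.  ]
 [189.   331.73 325.  ]
 [190.   331.48 253.67]
 [191.   330.38 140.33]
 [192.   330.43 164.  ]
 [193.   330.43 163.33]
 [194.   330.41 168.  ]
 [195.   330.42 165.  ]
 [196.   330.53 137.67]
 [197.   329.02 146.  ]
 [198.   326.69  70.  ]
 [199.   333.1   94.  ]
 [200.   332.57 172.  ]
 [201.   330.96 325.67]]
```

Zero is good to about 0.015 rad. Next, square 2, the thickest.

{"method": "drive_tool", "body": {"commands": [0, 1, 0.5, 0, 0, 0, 0, 0, 2, 1, 0.5, 0, 0, 0, 0, 3, 1.5, 1.5, 0, 0, 0, 0, 4.15, 2.04, 2.5, 0, 0, 0, 0, 4.15, 2.04, 3.2, 0, 0, 0, 0, 4.15, 2.04, 3.2, 0, 0, 0, 0, 4.15, 2.04, 3.2, 0, 0, 0, 0, 4.15, 2.04, 3.2, 0, 0, 0]}}

```text
clock: 5.32
eef_pos: [0.5426, 0.1911, 0.1287]
ee_rot: [-0.001, 0.708, 0.706, -0.002]
force: [-0.1, -0.2, 0.5]
finger_gap: 0.0004
grip_force: 0.0
```

Run:
```python
from h import *
s=r.get_state();print(s["eef_pos"],s["force"],s["finger_gap"])
go(.5405,.196,.1,np.pi/2)
```

```text
[0.54264881 0.19112605 0.12867647] [-0.05366692 -0.201434    0.51976643] 0.0004480406444841566
t [ 0.12 -0.05  0.72] r [-0.04  0.01 -0.04] clk 5.3167
```

{"method": "drive_tool", "body": {"commands": [0, 0.1, -0.05, 0.4, 0, 0, 0, 0, 0.1, -0.05, 0.65, 0, 0, 0, 0, 0.1, -0.05, 0.7, 0, 0, 0, 0, 0.1, -0.05, 0.7, 0, 0, 0]}}

```text
clock: 5.65
eef_pos: [0.5415, 0.1948, 0.1032]
ee_rot: [0.0, 0.708, 0.706, -0.0]
force: [0.9, 0.6, 0.7]
finger_gap: 0.0007
grip_force: 0.0
```

{"method": "drive_tool", "body": {"commands": [0, 0, 0, 0.025, 0, 0, 0, 0, 0, 0, 0.05, 0, 0, 0, 0, 0, 0, 0.05, 0, 0, 0]}}

```text
clock: 5.9
eef_pos: [0.5418, 0.1957, 0.1014]
ee_rot: [0.0, 0.708, 0.707, 0.0]
force: [-1.5, 0.9, 0.5]
finger_gap: 0.0005
grip_force: 0.0
```

{"method": "drive_tool", "body": {"commands": [0, 0, 0, 0.025, 0, 0, 0, 0, 0, 0, 0.05, 0, 0, 0, 0, 0, 0, 0.05, 0, 0, 0]}}

```text
clock: 6.15
eef_pos: [0.5414, 0.196, 0.0986]
ee_rot: [0.0, 0.707, 0.707, -0.0]
force: [0.3, 0.6, -0.5]
finger_gap: 0.0004
grip_force: 0.0
```

{"method": "drive_tool", "body": {"commands": [0, 0, 0, 0.025, 0, 0, 0, 0, 0, 0, 0.025, 0, 0, 0]}}

```text
clock: 6.32
eef_pos: [0.5413, 0.196, 0.0975]
ee_rot: [-0.0, 0.707, 0.707, -0.0]
force: [-0.4, 0.7, -0.5]
finger_gap: 0.0005
grip_force: 0.0
```

{"method": "drive_tool", "body": {"commands": [0, 0, 0, 0.025, 0, 0, 0, 0, 0, 0, 0.025, 0, 0, 0]}}

```text
clock: 6.48
eef_pos: [0.5413, 0.196, 0.0965]
ee_rot: [-0.0, 0.707, 0.707, -0.0]
force: [0.2, -0.1, 0.5]
finger_gap: 0.0002
grip_force: 0.0
```

{"method": "drive_tool", "body": {"commands": [0, 0, 0, 0.025, 0, 0, 0, 0, 0, 0, 0.025, 0, 0, 0]}}

```text
clock: 6.65
eef_pos: [0.5415, 0.196, 0.096]
ee_rot: [0.0, 0.707, 0.707, 0.0]
force: [-1.6, -0.0, 3.1]
finger_gap: 0.0004
grip_force: 1.9
```

{"method": "drive_tool", "body": {"commands": [0, -0.1, 0, 0.015, 0, 0, 0, 0, -0.3, 0, 0.015, 0, 0, 0, 0, -0.55, 0, 0.015, 0, 0, 0, 0, -0.8, 0.01, 0.015, 0, 0, 0]}}

```text
clock: 6.98
eef_pos: [0.5426, 0.1642, 0.0959]
ee_rot: [0.001, 0.707, 0.707, 0.001]
force: [-0.4, 1.6, 5.6]
finger_gap: 0.0003
grip_force: 2.6
```

```bash
cat >> h.py <<'E'
def golds():
    im,d=vision.get_image("top");hsv=cv2.cvtColor(im,cv2.COLOR_RGB2HSV)
    g=((hsv[...,0]>8)&(hsv[...,0]<28)&(hsv[...,1]>80)&(hsv[...,2]>120)).astype(np.uint8);g[:,:208]=0;g[:,318:]=0;g[:145]=0;g[250:]=0
    n,l,st,ce=cv2.connectedComponentsWithStats(g)
    P=cloud("top",d)
    for i in range(1,n):
        if st[i,4]>15: 
            zz=np.median(P[...,2][l==i]);print("gold bbox",st[i],"c",ray("top",*ce[i],zz).round(4))
    return im
E
python3 - <<'E'
from h import *
golds();print(r.get_state()["force"])
E
```

```text
gold bbox [214 189   3   8  24] c [0.4992 0.2076 0.0916]
[ 0.39196155 -0.50629333  6.06541576]
```

{"method": "drive_tool", "body": {"commands": [0, -0.2, 0, -0.01, 0, 0, 0, 0, -0.5, 0, -0.01, 0, 0, 0, 0, -0.8, 0.01, -0.01, 0, 0, 0, 0, -1.1, 0.01, -0.01, 0, 0, 0, 0, -1.4, 0.01, -0.01, 0, 0, 0, 0, -1.7, 0.02, -0.01, 0, 0, 0, 0, -1.9, 0.02, -0.01, 0, 0, 0, 0, -2, 0.02, -0.01, 0, 0, 0]}}

```text
clock: 7.7
eef_pos: [0.5429, 0.0822, 0.0959]
ee_rot: [0.0, 0.708, 0.706, 0.0]
force: [0.3, 1.9, 5.4]
finger_gap: 0.0002
grip_force: 2.7
```

Run:
```python
from h import *
golds();im,d=vision.get_image("side");print(r.get_state()["force"],r.get_state()["eef_pos"])
cv2.imwrite("pics/s2.png",cv2.resize(im[125:225,190:320,::-1],None,fx=6,fy=6,interpolation=cv2.INTER_CUBIC))
```

```text
gold bbox [215 158  11  15 150] c [0.589  0.1954 0.0904]
gold bbox [213 188  15  47 535] c [0.4382 0.1925 0.0916]
[-1.85486934 -2.31599927  6.17554796] [0.54289087 0.08194043 0.09590204]
```

View pics/s2.png

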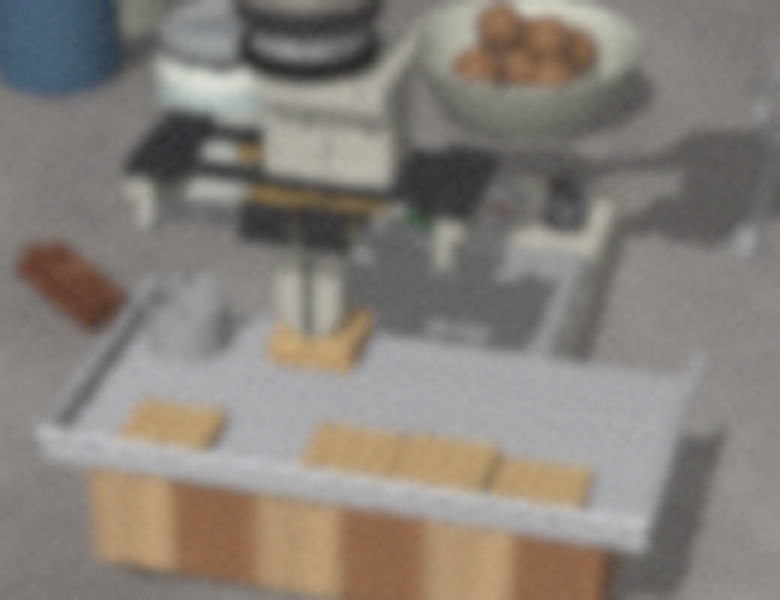

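The side view shows square 2 at (320,340) under the fingertip, well out from the row. The other four squares and the cutter at (190,315) are in place. Continuing over the edge.

{"method": "drive_tool", "body": {"commands": [0, -0.2, 0, 0, 0, 0, 0, 0, -0.5, 0, 0, 0, 0, 0, 0, -0.8, 0, 0, 0, 0, 0, 0, -1.1, 0, 0, 0, 0, 0, 0, -1.4, 0, 0, 0, 0, 0, 0, -1.7, 0, 0, 0, 0, 0, 0, -1.7, 0, 0, 0, 0, 0]}}

```text
clock: 8.38
eef_pos: [0.5421, 0.0134, 0.095]
ee_rot: [-0.0, 0.708, 0.706, -0.001]
force: [0.4, 0.2, 0.2]
finger_gap: 0.0003
grip_force: 0.0
```

Run:
```python
from h import *
im=golds();print(dialread(im,(.5310,-.1720)))
im,d=vision.get_image("side");print(r.get_state()["force"],r.get_state()["eef_pos"])
cv2.imwrite("pics/s3.png",cv2.resize(im[125:225,190:320,::-1],None,fx=6,fy=6,interpolation=cv2.INTER_CUBIC))
```

```text
gold bbox [215 158  15  15 217] c [0.5898 0.188  0.0907]
gold bbox [263 178   3  10  27] c [0.5319 0.0511 0.1006]
gold bbox [213 188  16  47 698] c [0.4397 0.1872 0.0922]
{'red': (0.077, 4), 'green': (2.026, 22), 'needle': (1.157, 6)}
[-0.25806566 -0.36070041 -0.17823838] [0.54210518 0.01533174 0.09507111]
```

View pics/s3.png

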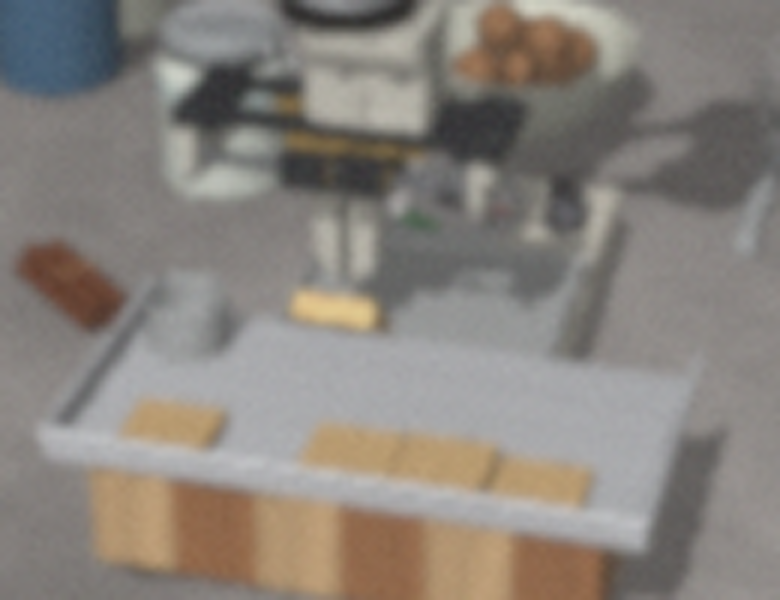

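The square tilted over the edge and is leaning there: its rear face is upright at (335,308) in the crop, about y = 0.051 and z = 0.10. I'll lift, go behind it and nudge it off lightly.

{"method": "drive_tool", "body": {"commands": [0, 0, 0, -0.9, 0, 0, 0, 0, 0, 0, -0.9, 0, 0, 0, 0, 0.9, 0, -0.9, 0, 0, 0, 0, 1.8, 0, -0.9, 0, 0, 0, 0, 1.8, 0, -0.9, 0, 0, 0, 0, 1.8, 0, -0.4, 0, 0, 0, 0, 1.8, 0, 0.2, 0, 0, 0, 0, 1.8, 0, 0.2, 0, 0, 0]}}

```text
clock: 9.15
eef_pos: [0.5398, 0.0885, 0.0838]
ee_rot: [-0.002, 0.707, 0.707, -0.003]
force: [-1.1, 0.2, -0.4]
finger_gap: 0.0004
grip_force: 0.0
```

{"method": "drive_tool", "body": {"commands": [0, -0.1, 0, 0, 0, 0, 0, 0, -0.3, 0, 0, 0, 0, 0, 0, -0.5, 0, 0, 0, 0, 0, 0, -0.7, 0, 0, 0, 0, 0]}}

```text
clock: 9.48
eef_pos: [0.5433, 0.0588, 0.0887]
ee_rot: [0.001, 0.708, 0.707, 0.001]
force: [0.5, -0.2, 0.7]
finger_gap: 0.0001
grip_force: 0.0
```

{"method": "drive_tool", "body": {"commands": [0, -0.15, 0, 0, 0, 0, 0, 0, -0.3, 0, 0, 0, 0, 0, 0, -0.45, 0, 0, 0, 0, 0]}}

```text
clock: 9.73
eef_pos: [0.5427, 0.041, 0.0879]
ee_rot: [0.0, 0.708, 0.707, 0.0]
force: [-0.8, 1.1, -0.1]
finger_gap: 0.0005
grip_force: 0.0
```

Run:
```python
from h import *
im=golds();print(dialread(im,(.5310,-.1720)))
print(r.get_state()["force"],r.get_state()["eef_pos"])
```

```text
gold bbox [215 158  15  15 217] c [0.5898 0.188  0.0906]
gold bbox [213 188  16  47 698] c [0.4397 0.1872 0.0923]
{'red': (0.077, 4), 'green': (2.026, 22), 'needle': (1.213, 7)}
[-0.43356106 -1.61429755  0.07488857] [0.54268811 0.04018728 0.08777246]
```

{"method": "drive_tool", "body": {"commands": [0, -0.15, 0, 0, 0, 0, 0, 0, -0.3, 0, 0, 0, 0, 0, 0, -0.3, 0, -0.8, 0, 0, 0, 0, -0.3, 0, -1.2, 0, 0, 0, 0, 0.6, -0.6, -1.3, 0, 0, 0, 0, 1.5, -1.2, -1.3, 0, 0, 0, 0, 2.4, -1.8, -1.3, 0, 0, 0, 0, 3.3, -2.4, -1.3, 0, 0, 0]}}

```text
clock: 10.45
eef_pos: [0.4492, 0.1694, 0.1397]
ee_rot: [0.0, 0.708, 0.706, 0.0]
force: [0.7, 1.0, -0.5]
finger_gap: 0.0004
grip_force: 0.0
```

```bash
cat >> h.py <<'E'
def needle(c=(.5310,-.1720),N=3):
    S=np.mean([vision.get_image("top")[0].max(2).astype(float) for _ in range(N)],0).astype(np.float32)
    th=np.arange(-.3,5.2,.02);rr=np.arange(.013,.029,.001);f=[]
    K,R,t=cal("top")
    def smp(A):
        X=np.stack([c[0]-np.outer(np.cos(A),rr),c[1]+np.outer(np.sin(A),rr),np.full((len(A),len(rr)),.052)],-1)
        q=(X@R.T+t)@K.T;q=(q[...,:2]/q[...,2:]).astype(np.float32);return cv2.remap(S,q[...,0],q[...,1],cv2.INTER_LINEAR).mean(1)
    D=np.minimum(smp(th-.35),smp(th+.35))-smp(th);i=D.argmax();w=np.clip(D[max(i-8,0):i+9]-D[i]*.3,0,None)
    a=(w*th[max(i-8,0):i+9]).sum()/w.sum();print("needle",round(a,3),"g",round(a/.0349,1),"contrast",round(float(D[i]),1),"2nd",round(float(np.delete(D,range(max(i-15,0),min(i+16,len(D)))).max()),1))
E
python3 - <<'E'
from h import *
im=golds();needle()
go(.4405,.196,.11,np.pi/2)
print(r.get_state()["force"],r.get_state()["eef_pos"])
E
```

```text
gold bbox [215 158  15  13 195] c [0.5923 0.1878 0.0906]
gold bbox [269 175  15  15 219] c [0.54   0.0112 0.0711]
needle 0.861 g 24.7 contrast 98.6 2nd 3.1
t [ 0.67 -0.24  0.74] r [0.01 0.   0.02] clk 10.65
[ 0.32835152  0.27586556 -0.18695921] [0.45011275 0.16919671 0.13973476]
```

Square 2 now lies flat in the pan and the needle reads 24.7 g. Square 4 is next, steered about 25 mm toward +x so that it lands inside the pan.

{"method": "drive_tool", "body": {"commands": [0, 0.4, -0.24, 0.2, 0, 0, 0, 0, 0.67, -0.24, 0.6, 0, 0, 0, 0, 0.67, -0.24, 0.9, 0, 0, 0, 0, 0.67, -0.24, 0.9, 0, 0, 0, 0, 0.67, -0.24, 0.9, 0, 0, 0]}}

```text
clock: 11.07
eef_pos: [0.4413, 0.1942, 0.1031]
ee_rot: [-0.0, 0.708, 0.706, -0.001]
force: [0.3, -0.3, 0.4]
finger_gap: 0.0005
grip_force: 0.0
```

{"method": "drive_tool", "body": {"commands": [0, 0, 0, 0.05, 0, 0, 0, 0, 0, 0, 0.05, 0, 0, 0]}}

```text
clock: 11.23
eef_pos: [0.4416, 0.1947, 0.1019]
ee_rot: [0.0, 0.708, 0.706, 0.0]
force: [-0.5, 0.3, -0.4]
finger_gap: 0.0004
grip_force: 0.0
```

{"method": "drive_tool", "body": {"commands": [0, 0, 0, 0.05, 0, 0, 0, 0, 0, 0, 0.1, 0, 0, 0, 0, 0, 0, 0.1, 0, 0, 0]}}

```text
clock: 11.48
eef_pos: [0.4407, 0.1952, 0.0974]
ee_rot: [0.0, 0.708, 0.707, -0.0]
force: [-1.1, -0.9, -0.0]
finger_gap: 0.0003
grip_force: 0.0
```

{"method": "drive_tool", "body": {"commands": [0, 0, 0, 0.025, 0, 0, 0, 0, 0, 0, 0.025, 0, 0, 0]}}

```text
clock: 11.65
eef_pos: [0.4406, 0.1954, 0.0964]
ee_rot: [0.0, 0.707, 0.707, -0.0]
force: [0.1, -0.3, -0.1]
finger_gap: 0.0006
grip_force: 0.0
```

{"method": "drive_tool", "body": {"commands": [0, 0, 0, 0.025, 0, 0, 0, 0, 0, 0, 0.025, 0, 0, 0]}}

```text
clock: 11.82
eef_pos: [0.4406, 0.1954, 0.0954]
ee_rot: [-0.0, 0.707, 0.707, -0.0]
force: [0.6, -0.4, -0.3]
finger_gap: 0.0004
grip_force: 0.0
```

{"method": "drive_tool", "body": {"commands": [0, 0, 0, 0.02, 0, 0, 0, 0, 0, 0, 0.02, 0, 0, 0]}}

```text
clock: 11.98
eef_pos: [0.4407, 0.1954, 0.0946]
ee_rot: [0.0, 0.707, 0.707, -0.0]
force: [0.1, 0.6, -0.6]
finger_gap: 0.0007
grip_force: 0.0
```

{"method": "drive_tool", "body": {"commands": [0, 0, 0, 0.02, 0, 0, 0, 0, 0, 0, 0.02, 0, 0, 0]}}

```text
clock: 12.15
eef_pos: [0.4408, 0.1954, 0.0941]
ee_rot: [0.0, 0.707, 0.707, 0.0]
force: [-1.3, 0.8, 3.1]
finger_gap: 0.0006
grip_force: 1.6
```

{"method": "drive_tool", "body": {"commands": [0, 0, 0, 0.015, 0, 0, 0, 0, 0, 0, 0.015, 0, 0, 0]}}

```text
clock: 12.32
eef_pos: [0.4408, 0.1954, 0.0938]
ee_rot: [0.0, 0.707, 0.707, 0.0]
force: [-1.7, -0.6, 7.2]
finger_gap: 0.001
grip_force: 3.5
```

{"method": "drive_tool", "body": {"commands": [0, -0.1, 0, -0.008, 0, 0, 0, 0, -0.3, 0, -0.008, 0, 0, 0, 0, -0.55, 0, -0.008, 0, 0, 0, 0, -0.8, 0.01, -0.008, 0, 0, 0, 0, -1.05, 0.01, -0.008, 0, 0, 0, 0, -1.3, 0.01, -0.008, 0, 0, 0, 0, -1.4, 0.02, -0.008, 0, 0, 0]}}

```text
clock: 12.9
eef_pos: [0.4417, 0.1378, 0.0939]
ee_rot: [0.0, 0.708, 0.706, 0.0]
force: [-0.6, 2.2, 4.9]
finger_gap: 0.0006
grip_force: 2.7
```

{"method": "drive_tool", "body": {"commands": [0, -0.2, 0.05, 0, 0, 0, 0, 0, -0.45, 0.15, 0, 0, 0, 0, 0, -0.7, 0.28, 0, 0, 0, 0, 0, -0.95, 0.4, 0, 0, 0, 0, 0, -1.2, 0.5, 0, 0, 0, 0, 0, -1.4, 0.6, 0, 0, 0, 0]}}

```text
clock: 13.4
eef_pos: [0.4654, 0.082, 0.0939]
ee_rot: [-0.0, 0.708, 0.706, 0.0]
force: [-1.8, 1.9, 6.2]
finger_gap: 0.0005
grip_force: 3.1
```

Run:
```python
from h import *
golds()
im,d=vision.get_image("side");hsv=cv2.cvtColor(im,cv2.COLOR_RGB2HSV);print(r.get_state()["force"],r.get_state()["eef_pos"])
g=((hsv[...,0]>8)&(hsv[...,0]<28)&(hsv[...,1]>80)&(hsv[...,2]>120)).astype(np.uint8);g[:,:200]=0;g[:,310:]=0;g[:160]=0;g[206:]=0
n,l,st,ce=cv2.connectedComponentsWithStats(g)
print([(s.tolist(),ray("side",*c,.092).round(3)) for s,c in zip(st[1:],ce[1:]) if s[4]>20])
```

```text
gold bbox [215 158  15  15 217] c [0.5898 0.188  0.0908]
gold bbox [280 175   4   8  20] c [ 0.5545 -0.0079  0.0713]
gold bbox [214 188  11  15 146] c [0.4899 0.1959 0.0921]
gold bbox [214 220  12  15 157] c [0.3908 0.1927 0.0883]
[ 0.64355365 -2.53938904  5.44712015] [0.46605355 0.08116109 0.09389523]
[([243, 174, 14, 6, 49], array([0.527, 0.048, 0.092])), ([258, 181, 15, 8, 63], array([0.459, 0.091, 0.092])), ([212, 193, 14, 6, 65], array([0.586, 0.189, 0.092])), ([242, 197, 15, 7, 75], array([0.488, 0.186, 0.092])), ([273, 202, 15, 4, 41], array([0.39 , 0.184, 0.092]))]
```

{"method": "drive_tool", "body": {"commands": [0, -0.2, 0, 0, 0, 0, 0, 0, -0.5, 0, 0, 0, 0, 0, 0, -0.8, 0, 0, 0, 0, 0, 0, -1.1, 0, 0, 0, 0, 0, 0, -1.4, 0, 0, 0, 0, 0, 0, -1.7, 0, 0, 0, 0, 0, 0, -1.7, 0, -0.6, 0, 0, 0, 0, -1.7, 0, -0.9, 0, 0, 0]}}

```text
clock: 14.17
eef_pos: [0.4648, 0.0136, 0.1302]
ee_rot: [-0.0, 0.708, 0.706, -0.001]
force: [0.7, 0.2, 0.6]
finger_gap: 0.0005
grip_force: 0.0
```

{"method": "drive_tool", "body": {"commands": [0, 0.9, 0, 0, 0, 0, 0, 0, 1.8, 0, 0, 0, 0, 0, 0, 1.8, 0, 0, 0, 0, 0, 0, 1.8, 0, 0.5, 0, 0, 0, 0, 1.8, 0, 1, 0, 0, 0, 0, 1.8, 0, 1, 0, 0, 0]}}

```text
clock: 14.67
eef_pos: [0.4626, 0.0864, 0.0865]
ee_rot: [-0.002, 0.707, 0.707, -0.003]
force: [-0.5, 0.3, -0.6]
finger_gap: 0.0005
grip_force: 0.0
```

Run:
```python
from h import *
golds();needle();go(.466,.06,.088,np.pi/2);print(r.get_state()["eef_pos"])
```

```text
gold bbox [215 158  15  15 217] c [0.5898 0.188  0.091 ]
gold bbox [277 175   7  15  57] c [ 0.5465 -0.0053  0.0695]
gold bbox [214 188   9  15 121] c [0.4898 0.1988 0.093 ]
gold bbox [214 220  11  15 135] c [0.3909 0.195  0.0888]
needle 1.388 g 39.8 contrast 80.5 2nd 3.1
t [-0.67  0.    0.06] r [ 0.01  0.   -0.02] clk 14.8667
[0.46585687 0.08675029 0.09035242]
```

Still partly leaning (39.8 g shown). I'll nudge it from behind.

{"method": "drive_tool", "body": {"commands": [0, -0.15, 0, 0.05, 0, 0, 0, 0, -0.35, 0, 0.05, 0, 0, 0, 0, -0.6, 0, 0.05, 0, 0, 0, 0, -0.8, 0, 0.05, 0, 0, 0]}}

```text
clock: 15.2
eef_pos: [0.4655, 0.0541, 0.088]
ee_rot: [0.0, 0.708, 0.707, 0.0]
force: [0.4, -0.1, -0.3]
finger_gap: 0.0004
grip_force: 0.0
```

{"method": "drive_tool", "body": {"commands": [0, -0.15, 0, 0, 0, 0, 0, 0, -0.3, 0, 0, 0, 0, 0, 0, -0.45, 0, 0, 0, 0, 0, 0, -0.6, 0, 0, 0, 0, 0, 0, -0.6, 0, -0.6, 0, 0, 0, 0, -0.6, 0, -1.2, 0, 0, 0, 0, 0.3, -0.5, -1.3, 0, 0, 0, 0, 1.2, -1, -1.3, 0, 0, 0]}}

```text
clock: 15.87
eef_pos: [0.427, 0.1028, 0.1413]
ee_rot: [0.002, 0.709, 0.705, 0.002]
force: [1.1, 1.0, 0.5]
finger_gap: 0.001
grip_force: 0.0
```

{"method": "drive_tool", "body": {"commands": [0, 0.9, -0.3, -0.2, 0, 0, 0, 0, 1.8, -0.6, -0.4, 0, 0, 0, 0, 2.7, -0.6, -0.4, 0, 0, 0, 0, 2.7, -0.6, -0.4, 0, 0, 0]}}

```text
clock: 16.2
eef_pos: [0.4012, 0.2163, 0.1565]
ee_rot: [-0.0, 0.706, 0.708, 0.002]
force: [0.3, -0.2, -0.3]
finger_gap: 0.0008
grip_force: 0.0
```

Run:
```python
from h import *
golds();needle();print(r.get_state()["eef_pos"])
```

```text
gold bbox [215 158  15  15 217] c [0.5898 0.188  0.0906]
gold bbox [269 175  15  15 223] c [0.5398 0.0113 0.0694]
gold bbox [217 189  12  14 141] c [0.4897 0.1802 0.0931]
gold bbox [270 198  15  15 216] c [0.4642 0.0065 0.0674]
gold bbox [224 220   5  15  65] c [0.3905 0.1689 0.0896]
needle 1.52 g 43.6 contrast 77.5 2nd 3.0
[0.40141524 0.21065659 0.15533724]
```

Squares 2 and 4 lie flat in the pan. The needle reads 43.6 g, just short of the green sector, so one more light square is needed. I'll take square 3, shifted to x ≈ 0.502 so that it bridges the other two.

{"method": "drive_tool", "body": {"commands": [0, -0.2, 0.7, 0, 0, 0, 0, 0, -0.37, 1.5, 0.3, 0, 0, 0, 0, -0.37, 2.23, 0.8, 0, 0, 0, 0, -0.37, 2.23, 1.25, 0, 0, 0, 0, -0.37, 2.23, 1.25, 0, 0, 0, 0, -0.37, 2.23, 1.25, 0, 0, 0]}}

```text
clock: 16.9
eef_pos: [0.4898, 0.1948, 0.1046]
ee_rot: [-0.001, 0.708, 0.706, -0.002]
force: [-0.0, 0.5, -0.0]
finger_gap: 0.0005
grip_force: 0.0
```

Run:
```python
from h import *
go(.4905,.196,.095,np.pi/2);print(r.get_state()["eef_pos"])
```

```text
t [0.03 0.02 0.24] r [-0.04  0.01 -0.03] clk 16.9
[0.48984248 0.19481762 0.104602  ]
```

{"method": "drive_tool", "body": {"commands": [0, 0, 0, 0.1, 0, 0, 0, 0, 0, 0, 0.2, 0, 0, 0, 0, 0, 0, 0.25, 0, 0, 0, 0, 0, 0, 0.25, 0, 0, 0]}}

```text
clock: 17.23
eef_pos: [0.4903, 0.1966, 0.0958]
ee_rot: [0.0, 0.707, 0.707, 0.0]
force: [0.1, 0.1, -1.2]
finger_gap: 0.0006
grip_force: 0.0
```

{"method": "drive_tool", "body": {"commands": [0, 0, 0, 0.025, 0, 0, 0, 0, 0, 0, 0.025, 0, 0, 0]}}

```text
clock: 17.4
eef_pos: [0.4906, 0.1967, 0.0949]
ee_rot: [0.0, 0.707, 0.707, 0.0]
force: [-0.1, -0.1, -0.0]
finger_gap: 0.0
grip_force: 0.0
```

{"method": "drive_tool", "body": {"commands": [0, 0, 0, 0.02, 0, 0, 0, 0, 0, 0, 0.02, 0, 0, 0]}}

```text
clock: 17.57
eef_pos: [0.4907, 0.1966, 0.0939]
ee_rot: [0.0, 0.707, 0.707, 0.0]
force: [1.1, 1.0, 0.6]
finger_gap: 0.0002
grip_force: 0.0
```

{"method": "drive_tool", "body": {"commands": [0, 0, 0, 0.02, 0, 0, 0, 0, 0, 0, 0.02, 0, 0, 0]}}

```text
clock: 17.73
eef_pos: [0.4906, 0.1965, 0.0929]
ee_rot: [-0.0, 0.707, 0.707, -0.0]
force: [0.6, 0.1, -0.8]
finger_gap: 0.0005
grip_force: 0.0
```

{"method": "drive_tool", "body": {"commands": [0, 0, 0, 0.02, 0, 0, 0, 0, 0, 0, 0.02, 0, 0, 0]}}

```text
clock: 17.9
eef_pos: [0.4908, 0.1966, 0.0922]
ee_rot: [0.0, 0.707, 0.707, 0.0]
force: [-0.1, 0.0, 1.6]
finger_gap: 0.0006
grip_force: 0.6
```

{"method": "drive_tool", "body": {"commands": [0, 0, 0, 0.016, 0, 0, 0, 0, -0.1, 0, 0.016, 0, 0, 0, 0, -0.3, 0, 0.016, 0, 0, 0, 0, -0.55, 0, 0.016, 0, 0, 0, 0, -0.8, 0.01, 0.016, 0, 0, 0, 0, -1.1, 0.01, 0.016, 0, 0, 0, 0, -1.3, 0.01, 0.016, 0, 0, 0]}}

```text
clock: 18.48
eef_pos: [0.4913, 0.1431, 0.0919]
ee_rot: [0.0, 0.708, 0.706, 0.0]
force: [-0.2, 2.1, 5.2]
finger_gap: -0.0002
grip_force: 2.6
```

{"method": "drive_tool", "body": {"commands": [0, -0.2, 0.03, 0, 0, 0, 0, 0, -0.45, 0.08, 0, 0, 0, 0, 0, -0.7, 0.14, 0, 0, 0, 0, 0, -0.95, 0.2, 0, 0, 0, 0, 0, -1.2, 0.25, 0, 0, 0, 0, 0, -1.5, 0.28, 0, 0, 0, 0]}}

```text
clock: 18.98
eef_pos: [0.5025, 0.0834, 0.0919]
ee_rot: [0.0, 0.708, 0.707, 0.0]
force: [-0.4, 1.1, 5.3]
finger_gap: 0.0004
grip_force: 2.7
```

Run:
```python
from h import *
golds()
im,d=vision.get_image("side");hsv=cv2.cvtColor(im,cv2.COLOR_RGB2HSV);print(r.get_state()["force"],r.get_state()["eef_pos"])
g=((hsv[...,0]>8)&(hsv[...,0]<28)&(hsv[...,1]>80)&(hsv[...,2]>120)).astype(np.uint8);g[:,:200]=0;g[:,310:]=0;g[:160]=0;g[206:]=0
n,l,st,ce=cv2.connectedComponentsWithStats(g)
print([(s.tolist(),ray("side",*c,.092).round(3)) for s,c in zip(st[1:],ce[1:]) if s[4]>20])
```

```text
gold bbox [215 158  15  15 171] c [0.5918 0.1927 0.0904]
gold bbox [270 198   3  15  38] c [0.4658 0.0272 0.0662]
gold bbox [281 198   4  15  37] c [ 0.4688 -0.0124  0.0675]
gold bbox [214 220  10  15 146] c [0.3902 0.1939 0.0884]
[ 1.23055685 -1.82062592  4.68142321] [0.50259964 0.08198812 0.09195155]
[([267, 178, 11, 5, 38], array([0.446, 0.047, 0.092])), ([247, 180, 17, 8, 60], array([0.494, 0.092, 0.092])), ([212, 193, 15, 6, 63], array([0.586, 0.189, 0.092])), ([273, 202, 15, 4, 40], array([0.39 , 0.184, 0.092]))]
```

{"method": "drive_tool", "body": {"commands": [0, -0.15, 0, 0, 0, 0, 0, 0, -0.4, 0, 0, 0, 0, 0, 0, -0.8, 0, 0, 0, 0, 0, 0, -1.4, 0, 0, 0, 0, 0, 0, -2, 0, 0, 0, 0, 0, 0, -2, 0, -0.3, 0, 0, 0, 0, -2, 0, -0.9, 0, 0, 0]}}

```text
clock: 19.67
eef_pos: [0.4996, 0.0023, 0.1252]
ee_rot: [-0.003, 0.709, 0.706, -0.002]
force: [-0.1, 0.2, 0.2]
finger_gap: 0.0005
grip_force: 0.0
```

{"method": "drive_tool", "body": {"commands": [0, 0.9, 0, 0, 0, 0, 0, 0, 1.8, 0, 0, 0, 0, 0, 0, 2.6, 0, 0, 0, 0, 0, 0, 2.6, 0, 0, 0, 0, 0]}}

```text
clock: 20.0
eef_pos: [0.5013, 0.1117, 0.1273]
ee_rot: [-0.001, 0.706, 0.708, 0.0]
force: [-0.9, 0.1, -0.2]
finger_gap: 0.0007
grip_force: 0.0
```

Run:
```python
from h import *
golds();needle();go(.5025,.085,.085,np.pi/2);print(r.get_state()["eef_pos"])
im,d=vision.get_image("side")
cv2.imwrite("pics/s4.png",cv2.resize(im[125:225,190:320,::-1],None,fx=6,fy=6,interpolation=cv2.INTER_CUBIC))
```

```text
gold bbox [271 175  14  38 417] c [0.4999 0.0066 0.0685]
needle 1.814 g 52.0 contrast 89.7 2nd 4.7
t [-0.55  0.02  1.05] r [-0.01  0.01 -0.02] clk 20.2
[0.50191137 0.10721124 0.12718124]
```

View pics/s4.png

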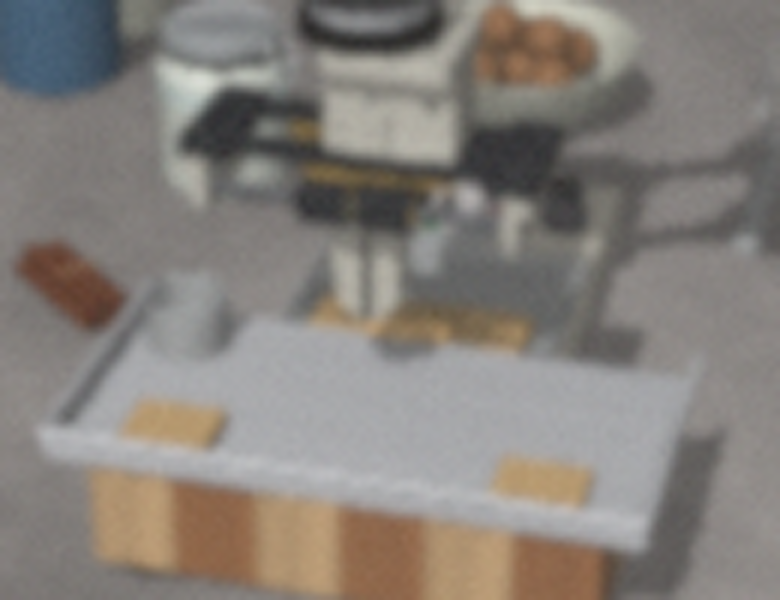

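The side view shows squares 1 at (175,422) and 5 at (545,480) left on the sheet and the cutter untouched. Square 3 is on top of the two squares at the pan edge, around (420,318). The needle reads 52 g, so part of its weight is likely still on the sheet edge. I'll nudge it from behind.

{"method": "drive_tool", "body": {"commands": [0, 0, 0, 0.4, 0, 0, 0, 0, 0, 0, 0.8, 0, 0, 0, 0, 0, 0, 1.05, 0, 0, 0, 0, 0, 0, 1.05, 0, 0, 0]}}

```text
clock: 20.58
eef_pos: [0.5009, 0.1073, 0.0836]
ee_rot: [-0.001, 0.708, 0.706, -0.002]
force: [-1.4, -0.5, 0.6]
finger_gap: 0.0007
grip_force: 0.0
```

Run:
```python
from h import *
golds();needle();go(.5025,.07,.085,np.pi/2);s=r.get_state();print(s["eef_pos"],s["force"])
im,d=vision.get_image("top");P=cloud("top",d)
q=P[170:220,258:292].reshape(-1,3)
for y in np.arange(-.04,.065,.008):
    m=(abs(q[:,1]-y)<.004)&(abs(q[:,0]-.502)<.009);print(round(y,3),q[m][:,2].max().round(4) if m.any() else None,end="; ")
```

```text
gold bbox [215 158  15  10  62] c [0.6045 0.192  0.0911]
gold bbox [272 175  13  38 384] c [0.5004 0.005  0.0687]
needle 1.814 g 52.0 contrast 89.7 2nd 10.7
t [-0.95 -0.01  0.03] r [ 0.01  0.   -0.01] clk 20.7833
[0.50282265 0.10819287 0.08629434] [ 0.63938749 -0.40790034  0.0820744 ]
-0.04 0.0544; -0.032 0.0548; -0.024 0.0552; -0.016 0.0556; -0.008 0.0541; 0.0 0.0547; 0.008 0.0864; 0.016 0.0881; 0.024 0.0875; 0.032 None; 0.04 0.4366; 0.048 0.4516; 0.056 0.4534; 0.064 0.4532;
```

{"method": "drive_tool", "body": {"commands": [0, -0.2, 0, 0.02, 0, 0, 0, 0, -0.6, 0, 0.02, 0, 0, 0, 0, -0.95, 0, 0.02, 0, 0, 0, 0, -1.1, 0, 0.02, 0, 0, 0, 0, -1.4, 0, 0.02, 0, 0, 0, 0, -1.9, 0, 0.02, 0, 0, 0, 0, -1.9, 0, 0.02, 0, 0, 0]}}

```text
clock: 21.42
eef_pos: [0.5024, 0.03, 0.085]
ee_rot: [0.001, 0.708, 0.706, -0.0]
force: [-0.2, 0.9, -0.4]
finger_gap: 0.0006
grip_force: 0.0
```

{"method": "drive_tool", "body": {"commands": [0, 0, 0, -0.6, 0, 0, 0, 0, 0.9, 0, -1.2, 0, 0, 0, 0, 1.8, -0.4, -1.5, 0, 0, 0, 0, 2.7, -0.8, -1.5, 0, 0, 0, 0, 3.6, -1.2, -1.5, 0, 0, 0, 0, 4.5, -1.5, -1.5, 0, 0, 0, 0, 4.5, -1.5, -1.5, 0, 0, 0]}}

```text
clock: 22.0
eef_pos: [0.4397, 0.2179, 0.1452]
ee_rot: [-0.001, 0.706, 0.709, 0.001]
force: [-0.2, -0.3, -0.7]
finger_gap: 0.0008
grip_force: 0.0
```

Run:
```python
from h import *
im=golds();needle();print(r.get_state()["eef_pos"],dialread(im,(.531,-.172)))
im,d=vision.get_image("top");P=cloud("top",d)
q=P[170:220,250:300].reshape(-1,3)
for x in (.485,.502,.52):
  for y in np.arange(-.04,.065,.008):
    m=(abs(q[:,1]-y)<.004)&(abs(q[:,0]-x)<.009);print(round(y,3),q[m][:,2].max().round(4) if m.any() else None,end="; ")
  print()
```

```text
gold bbox [215 158  15  15 217] c [0.5898 0.188  0.0909]
gold bbox [266 175  19  38 581] c [0.5015 0.0124 0.0692]
gold bbox [225 220   4   9  27] c [0.4019 0.1674 0.0885]
needle 2.051 g 58.8 contrast 92.1 2nd 1.4
[0.44260155 0.21211358 0.14478648] {'red': (0.077, 4), 'green': (2.035, 23), 'needle': (2.201, 1)}
-0.04 0.0591; -0.032 0.0579; -0.024 0.0574; -0.016 0.0677; -0.008 0.0792; 0.0 0.0843; 0.008 0.0874; 0.016 0.0832; 0.024 0.083; 0.032 0.0824; 0.04 0.0858; 0.048 0.0567; 0.056 0.0843; 0.064 0.0838; 
-0.04 0.0544; -0.032 0.0549; -0.024 0.0549; -0.016 0.0538; -0.008 0.0831; 0.0 0.0844; 0.008 0.0816; 0.016 0.0808; 0.024 0.0818; 0.032 0.0815; 0.04 0.0854; 0.048 0.0587; 0.056 0.0841; 0.064 0.0855; 
-0.04 0.0557; -0.032 0.0564; -0.024 0.0553; -0.016 0.0558; -0.008 0.0744; 0.0 0.0824; 0.008 0.085; 0.016 0.0824; 0.024 0.0822; 0.032 0.0853; 0.04 0.0809; 0.048 0.0832; 0.056 0.083; 0.064 0.0868;
```

Run:
```python
from h import *
im,d=vision.get_image("top");needle(N=1)
cv2.imwrite("pics/f.png",cv2.resize(im[140:250,208:352,::-1],None,fx=5,fy=5,interpolation=cv2.INTER_CUBIC))
```

```text
needle 2.051 g 58.8 contrast 92.0 2nd 1.3
```

View pics/f.png

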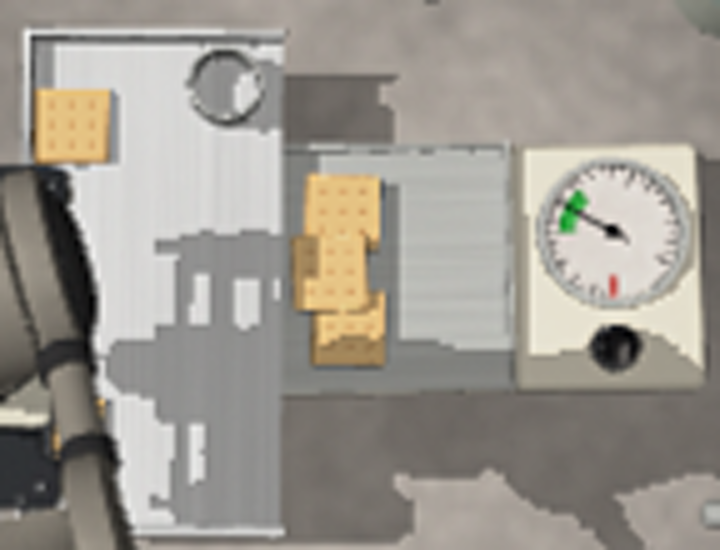

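The final view shows three squares in the pan around (345,270), clear of the sheet edge at x = 284. The needle points into the middle of the green sector at (572,212), and the red mark is at (613,285), straight below the hub. The cutter and square 1 are undisturbed.

```bash
python3 -c "
from workcell import r
print(r.finish_job())"
```

```text
the job is handed in; nothing more can be done
None
```

I zeroed the scale and slid three shortbread squares (2, 4 and 3) into the pan; the needle rests mid-green at about 59 g, squares 1 and 5 are still on the sheet, and the job is handed in.

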